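Set the laptop dock's slot with its knurled wheel

TASK

Get the upright laptop dock ready for the laptop: with a light fingertip, roll its knurled wheel until the slot has closed so far that the white pointer on the sliding jaw lines up with the orange size marker, then take the hand clear of everything. Work only through the wheel: do not push the jaw or the marker themselves, and do not pick up or shift anything else on the desk.

Things in the scene. Friction and masses are not known exactly. Their poses are not given: they have to be found in the camera images.
- dock: upright laptop dock, fixed to the desk. Dark grey metal base 240 x 230 x 12 mm; origin at the centre of its underside, on the desk. Its y runs across the slot, z up, the wheel stands on its -x side, towards the robot. The aluminium fixed jaw (top 80 mm above the desk) has its gripping face at y = +70 mm; the blue sliding jaw closes towards +y.
- wheel: knurled steel adjuster wheel, 68 mm diameter, 22 mm wide, origin at its centre, axis level along the dock's x. At rest its centre is at (-85, -20, 45) mm in the dock's frame. Rolling the top of its rim towards the dock's +y closes the slot, towards -y opens it: the jaw moves 25 mm per rad, 0.735 mm per mm of rim travel, the same way. It stays where left (about 1.5 N of rim force turns it).
- wheel_top (a point): top of the wheel's rim, at rest 79 mm above the desk at (-85, -20) mm in the dock's frame; axes parallel to the dock's. The grey housing around the wheel (44 mm in x, 88 mm in y) is 60 mm high. Wheel, guide rods and sliding jaw ride on one sprung carriage that gives straight down by up to 6 mm under the finger (about 1 N to start, 5 N at 6 mm), then is hard. Two or more strokes of 30 to 40 mm across the top are needed.
- jaw: blue sliding jaw, plate 90 mm long in the dock's x, 8 mm thick in y, top 80 mm above the desk; its nearest edge is 65 mm in x from the wheel's centre. Origin in the plane of its gripping face 18 mm above the desk. Moved only by the wheel.
- pointer (a point): centre of the top of the white pointer bar, 6 mm wide in the dock's y and 20 mm long in its x, fixed to the far (+x) foot of the sliding jaw, 3 mm behind its gripping face in y, 27 mm above the desk. Its axes are parallel to the dock's.
- size_mark (a point): centre of the top of the orange size marker, a bar 6 mm wide in the dock's y and 18 mm long in its x, preset stiffly on the far (+x) edge of the base, 20 mm farther in x than the pointer. At the start it lies 27 to 80 mm to the +y side of the pointer. Axes parallel to the dock's.
- notes: block of yellow sticky notes, 76 x 76 x 30 mm, origin under its centre; leave alone
- highlighter: green highlighter pen with black cap lying along its x, 125 x 19 x 17 mm, origin on its underside about mid-length; leave alone
- tape: blue roll of tape lying flat, 72 mm diameter, 24 mm high, origin under its centre; leave alone
- mug: white mug, 80 mm diameter, 92 mm high, handle at its +y, origin under its centre; leave alone
- phone: black phone lying flat, 150 (x) x 72 x 9 mm, origin under its centre; leave alone
- planter: small white plant bowl, 90 mm diameter, about 110 mm high with its green leaves, origin under its centre; leave alone
- lotion: amber bottle with white cap, 44 mm diameter, 120 mm high, origin under its centre; leave alone

How it is judged:
On the way:
1. a fingertip rests on the knurled wheel (contact force between the fingers and wheel above 0.5 N), for 0.2 s.
At the end, for the whole second after the job is handed in: The white pointer's centre line is within 3 mm of the orange marker's, across the slot (the 6 mm bars overlap by at least half), the jaw is still, and no loose thing is more than 20 mm from where it stood (y of pointer in the frame of size_mark between -0.003 and 0.003 m and linear speed of jaw below 0.002 m/s and distance of each of notes, highlighter, tape, mug, phone, planter, lotion from where it was at the start of the episode below 0.02 m); the robot touches nothing.
It fails at once if the robot pushes the sliding jaw itself (over 1.5 N) (contact force between any of the fingers, the arm and jaw above 1.5 N).
It fails at once if the orange size marker is shifted by more than 2 mm along the dock (distance of size_mark from where it was at the start of the episode above 0.002 m).
It fails at once if the wheel is pressed hard (over 30 N) (contact force between the fingers and wheel above 30 N).
It fails at once if a loose thing on the desk is lifted or shifted by more than 20 mm (distance of any of notes, highlighter, tape, mug, phone, planter, lotion from where it was at the start of the episode above 0.02 m).
It also fails if it takes over 48 s, if anything falls off the work surface, if the arm or the gripper's body presses on something with over 40 N, if the wrist force passes 120 N, or if a joint passes its speed limit or range.

ROBOT

A 6-joint arm with a two-finger parallel gripper is mounted at the origin on the work surface. World frame = base frame: x ahead of the robot, y to its left, z up, the work surface at z = 0. Lengths are in m, angles in rad, forces in N, time in s.
With the tool pointing down it reaches from about 0.3 to 0.875 m from the base axis. Payload 6.4 kg.
Tool frame: the origin (TCP) lies on the centre line of the jaws, within the pads' length; the fingertips stand 14 mm ahead of it and the grasp point (between the pads) lies 5 mm behind it; z points along the fingers, y is the direction in which the jaws open and shut (so a half turn about z gives the same grasp; the last joint's range is limited). The gripper opens to 85 mm and grips with 20 to 120 N. Pads are 22 mm wide; open, the fingers measure 114 mm over their backs; the gripper's body (76 mm by 85 mm) begins 54 mm behind the grasp point. The pads swing forward as they close: fully open they stand 13 mm farther back than shut.
Start: joints at [-1.544, 0.181, 1.607, -0, 1.354, -0.206], TCP at [0.133, -0.559, 0.219] pointing down, gripper open.
Joint ranges: [-2.99, 2.99], [-0.89, 2.07], [0.3, 2.58], [-1.14, 4.28], [0, 2.63], [-3.12, 3.12]. Speed limits (rad/s): [2.57, 2.57, 3.01, 3.14, 3.14, 3.14].

INTERFACE

Orientations are given as a unit quaternion [w, x, y, z].
In Python, from bench import * gives the robot as it stands.
- The arm moves only by the tool servo_tool, never from a script. Its argument "plan" is a list that holds one entry, the list of rows, each a list of 5 numbers: the shift along the world's x, y, z in m, then the turn about the world's z in rad, then the gripper command: -1 is shut, 1 is fully open, values between are in proportion. In form: [[[tx, ty, tz, roll, claw], ...]]. A call has 1 to 8 rows; each row shifts and turns the commanded pose from where the row before left it; what a row does not reach is not made up. A row lasts 1/10 s, in which the tool goes at most 50 mm and 8.59 degrees, less where a joint would pass 70% of its speed; a pose out of reach is approached as far as the arm can. A call with a gripper value outside its range is refused whole. The fingers move at their own pace and stop on an object; the grip force is fixed at half the most. Time passes only in rows, so rows that do not move let the fingers close. It gives the time, the measured TCP pose, the force and the opening at its end, in the units of the state.
- get_obs(): the state, without advancing time (a new reading comes with each control period).
- camera(name): name is "scene" or "top" or "wrist"; returns a dict with "img" (400x640x3 uint8, blue, green, red), "camera_matrix" (3x3 intrinsics, pixels), "rvec" (rotation vector, rad) and "tvec" (3), from world to camera coordinates, as OpenCV has them. Camera axes: x right, y down, z forward; pixel columns grow to the right and rows downward; lengths in m; the calibration is good to about 2 mm. A picture is of the moment at which its call begins. There is no depth.
- hand_in(): hands the job in, once; it reports no verdict.
Trained networks look in a picture, given as the dict that the camera call returned (one of the last four; its "shot" number tells which), for a name from the list of things; names that differ only in an ending like _2 or _b are one class to them, and where a whole thing is asked for, a point or a joint stands for the part that bears it (a point fixed in the world has none). Each returns a list of dicts, best first, with "conf" (0 to 1); they miss things now and then, are a little off and sometimes report something else, mostly with a low value. They report only what shows in the picture. A call takes as long as a camera call.
- trace(picture, thing): "mask" (400x640 bool, what is visible of it) and "rect" ([left, top, right, bottom] as shares, 0 to 1, of the picture: columns of its width, rows of its height, round what is visible of it).
- pinpoint(picture, thing): "centre" ([row, column] as shares, 0 to 1, of the picture: columns of its width, rows of its height: a listed point, or the origin of a listed thing).
The state is a dict: "time_s": time; "q": joint angles; "dq": joint speeds; "joint_efforts": joint torques, N m; "eef_pos": TCP position; "eef_rot": TCP orientation; "wrist_force": force on the tool from outside, world axes, zero at the start; "torque": the same for the moment, N m; "opening": opening from 0.0 (shut) to 1.0 (fully open).
Only numpy, scipy, OpenCV 4.12 (cv2) and the standard library are available. Lean on these libraries where they do the work, as an engineer would, in place of code of your own. Each camera call takes 0.05 s, during which the arm holds its last target.

## Working session

There is one attempt and no reset: what is moved stays moved. The work goes in short steps, Python scripts to look and compute and a tool call to move; the robot and the scene stay as the last step left them, time stands still between calls to the robot, and variables do not carry over. Pictures are saved under pics/ and viewed, and the job is handed in when it is done.

Besides the shell and the picture viewer there is one more tool, called after "Request:" by a JSON object that holds its "op" and its "data", one argument or row to a line. servo_tool: Moves the arm, as the interface text tells. Its arguments: {"type":"object","properties":{"plan":{"type":"array"}},"required":["plan"]}

```bash
mkdir -p pics
cat > h.py <<'E'
from bench import *
import numpy as np, cv2
def P(c):
    R=cv2.Rodrigues(np.array(c["rvec"],float))[0]; return np.array(c["camera_matrix"],float),R,np.array(c["tvec"],float).ravel()
def ray(c,u,v):
    K,R,t=P(c); d=R.T@np.linalg.inv(K)@np.array([u,v,1.]); return -R.T@t,d
def atz(c,u,v,z):
    o,d=ray(c,u,v); return o+d*(z-o[2])/d[2]
def pp(c,name,z):
    r=pinpoint(c,name)
    return [(round(x["conf"],2),np.round([x["centre"][1]*640,x["centre"][0]*400],1),np.round(atz(c,x["centre"][1]*640,x["centre"][0]*400,z),4)) for x in r[:2]]
E
python3 - <<'E'
from h import *
print(get_obs())
for n in ["top","scene"]:
    c=camera(n); cv2.imwrite(f"pics/{n}0.png",c["img"])
    K,R,t=P(c); print(n,-R.T@t,K[0,0])
    for k,z in [("dock",0),("wheel",.045),("wheel_top",.079),("jaw",.018),("pointer",.027),("size_mark",.027)]: print(k,pp(c,k,z))
E
```

```text
{'time_s': 0.0, 'q': array([-1.54427147e+00,  1.81526310e-01,  1.60798730e+00, -5.50104507e-05,
        1.35380249e+00, -2.06320593e-01]), 'dq': array([ 0.00083719, -0.00047197, -0.00101829, -0.00053037, -0.00041623,
       -0.00024124]), 'joint_efforts': array([ 3.68288547e-04, -4.44869792e+01, -3.51337767e+01, -3.10582664e-04,
        8.97715014e-03, -1.78892549e-06]), 'eef_pos': array([ 0.13265212, -0.55890844,  0.21860246]), 'eef_rot': array([-8.60653038e-04,  9.93229466e-01,  1.16165760e-01,  5.06160052e-05]), 'wrist_force': array([-0.24646624, -0.77467096, -0.13445388]), 'torque': array([ 0.00150719, -0.06567348,  0.04688495]), 'opening': 1.0030640338921482}
top [ 0.405921   -0.07771385  1.18395028] 415.87363583897854
dock [(0.58, array([299.6, 227.2]), array([ 0.5372, -0.0344,  0.    ]))]
wheel [(0.71, array([299.9, 255.2]), array([ 0.4558, -0.0373,  0.045 ])), (0.68, array([370.5, 252.1]), array([ 0.4639, -0.2294,  0.045 ]))]
wheel_top [(0.63, array([297.9, 254.9]), array([ 0.4552, -0.0332,  0.079 ]))]
jaw [(0.69, array([306.8, 224.8]), array([ 0.542 , -0.0554,  0.018 ]))]
pointer []
size_mark []
scene [ 1.19672707 -0.49700673  1.05741598] 499.2173330385838
dock [(0.22, array([250.2, 214. ]), array([ 0.4701, -0.2268,  0.    ]))]
wheel [(0.78, array([308.3, 169.2]), array([ 0.4541, -0.0381,  0.045 ]))]
wheel_top [(0.75, array([307.7, 162.2]), array([ 0.4578, -0.0419,  0.079 ]))]
jaw [(0.64, array([316.8, 200.6]), array([ 0.5378, -0.0647,  0.018 ]))]
pointer [(0.68, array([333.6, 218.7]), array([ 0.6143, -0.0638,  0.027 ]))]
size_mark [(0.62, array([318.2, 199.7]), array([ 0.5429, -0.0637,  0.027 ])), (0.39, array([365.4, 213.5]), array([0.6445, 0.0135, 0.027 ]))]
```

Run:
```python
import cv2
a=cv2.imread("pics/top0.png");b=cv2.imread("pics/scene0.png")
cv2.imwrite("pics/t1.png",cv2.resize(a[150:310,200:420],None,fx=3.6,fy=3.6,interpolation=cv2.INTER_CUBIC))
cv2.imwrite("pics/s1.png",cv2.resize(b[110:260,220:420],None,fx=4,fy=4,interpolation=cv2.INTER_CUBIC))
```

```text
(no output)
```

View pics/top0.png

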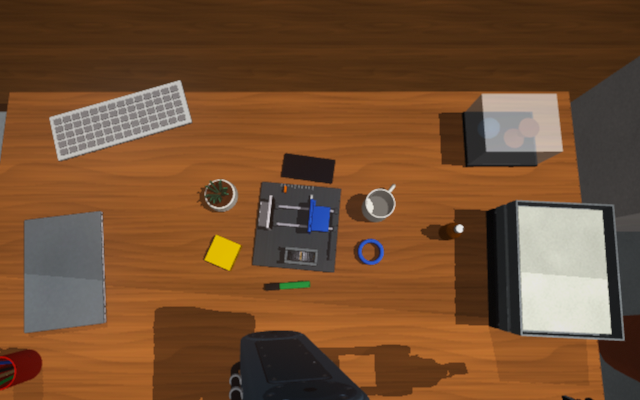

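View pics/scene0.png

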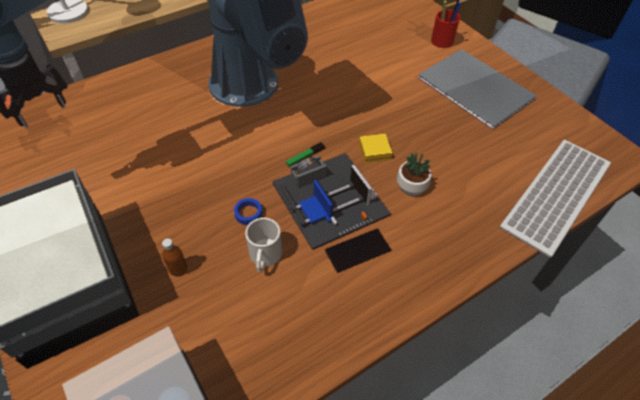

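View pics/t1.png

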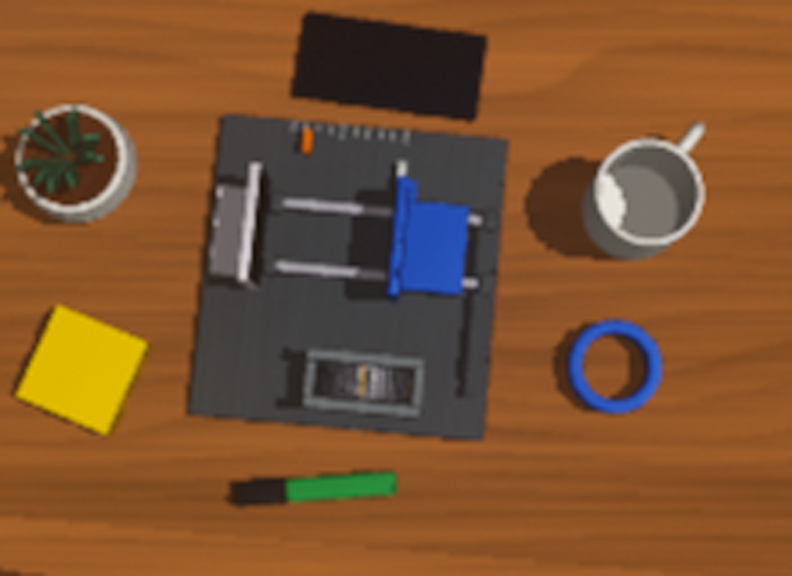

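View pics/s1.png

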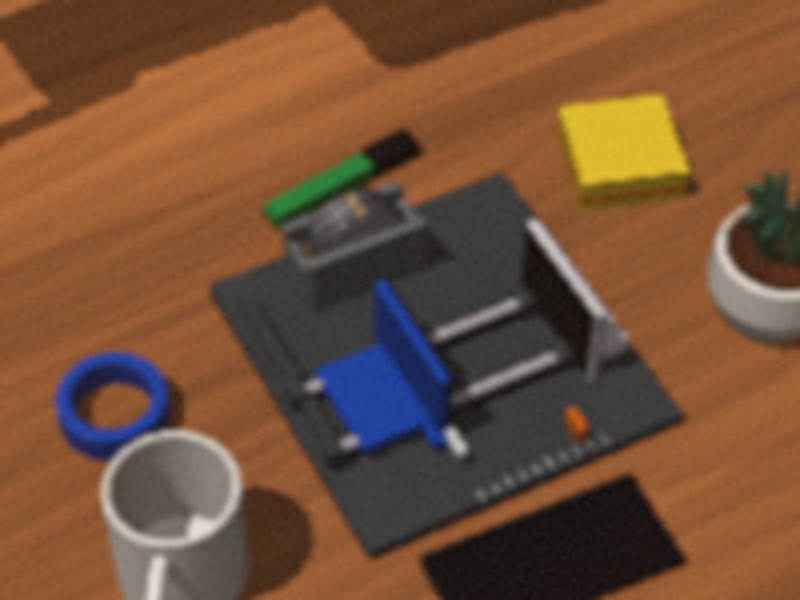

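The slot opens across the image: the orange marker is at top-image px (285,188), the white pointer at (312,197), and the wheel at (302,255). The dock is yawed about -5°. Next I'll measure the pose and the pointer–marker gap.

```bash
cat >> h.py <<'E'
def gap(c,yaw,verbose=True):
    img=c["img"].astype(int); b,g,r=img[...,0],img[...,1],img[...,2]
    out={}
    K,R,t=P(c)
    def proj(p): return (cv2.projectPoints(np.array([p],float),np.array(c["rvec"],float),np.array(c["tvec"],float),K,None)[0]).ravel()
    pm=proj([0.625,-0.03,0.02]); 
    H=np.mgrid[0:400,0:640]
    near=np.hypot(H[0]-pm[1],H[1]-pm[0])<(500*0.10/np.linalg.norm(np.array([0.625,-.03,.02])+R.T@t)*K[0,0]/500)
    o=(r>140)&(r-b>80)&(r-g>60)&near
    n,l,s,ce=cv2.connectedComponentsWithStats(o.astype(np.uint8))
    print("orange",[(s[i,4],ce[i].round(1),atz(c,*ce[i],.027).round(4)) for i in range(1,n) if s[i,4]>4])
    w=(np.minimum(np.minimum(r,g),b)>150)&near
    n,l,s,ce=cv2.connectedComponentsWithStats(w.astype(np.uint8))
    print("white",[(s[i,4],ce[i].round(1),atz(c,*ce[i],.027).round(4)) for i in range(1,n) if s[i,4]>4])
E
python3 - <<'E'
from h import *
for n in ["top","scene"]:
    c=camera(n)
    for m in trace(c,"dock")[:1]:
        M=m["mask"].astype(np.uint8); print(m["conf"],M.sum())
        cs=max(cv2.findContours(M,0,2)[0],key=cv2.contourArea)[:,0,:]
        # project to base top plane
        W=np.array([atz(c,u,v,.012)[:2] for u,v in cs],np.float32)
        print(cv2.minAreaRect(W*1000), cv2.boxPoints(cv2.minAreaRect(W*1000)).round(1).tolist())
    gap(c,0)
c=camera("wrist"); cv2.imwrite("pics/w0.png",c["img"]); K,R,t=P(c); print(-R.T@t-get_obs()["eef_pos"],R)
E
```

```text
0.56 6940
((537.0933227539062, -28.563758850097656), (231.80796813964844, 247.16856384277344), 84.74147033691406) [[403.3999938964844, -132.6999969482422], [649.5, -155.3000030517578], [670.7999877929688, 75.5], [424.70001220703125, 98.19999694824219]]
orange [(np.int32(292), array([290.1, 179.1]), array([ 0.672 , -0.0075,  0.027 ])), (np.int32(17), array([284.9, 188.4]), array([0.645 , 0.0068, 0.027 ]))]
white [(np.int32(6), array([311.3, 196.5]), array([ 0.6214, -0.0681,  0.027 ])), (np.int32(41), array([269.4, 205.8]), array([0.5949, 0.0501, 0.027 ])), (np.int32(22), array([289.8, 206.7]), array([ 0.5921, -0.0074,  0.027 ])), (np.int32(22), array([287.1, 224.4]), array([ 5.422e-01, -5.000e-04,  2.700e-02]))]
0.77 6719
((527.1279296875, -26.540725708007812), (232.65438842773438, 276.830322265625), 84.27401733398438) [[377.79998779296875, -128.5], [653.2000122070312, -156.10000610351562], [676.5, 75.4000015258789], [401.0, 103.0]]
orange [(np.int32(17), array([363.6, 214.5]), array([0.6445, 0.0078, 0.027 ])), (np.int32(14), array([381.6, 223.9]), array([0.6925, 0.0289, 0.027 ])), (np.int32(7), array([374.1, 225.9]), array([0.687 , 0.0095, 0.027 ])), (np.int32(11), array([366.3, 229. ]), array([ 0.684 , -0.0127,  0.027 ])), (np.int32(12), array([360.3, 231.3]), array([ 0.6817, -0.0292,  0.027 ])), (np.int32(5), array([383. , 230.2]), array([0.7093, 0.0202, 0.027 ])), (np.int32(19), array([346.7, 237.3]), array([ 0.678 , -0.0677,  0.027 ]))]
white [(np.int32(13), array([367.9, 185.8]), array([0.5751, 0.0727, 0.027 ])), (np.int32(12), array([333.5, 220. ]), array([ 0.6176, -0.0662,  0.027 ]))]
[0.07289503 0.01789069 0.1550389 ] [[ 2.31804896e-01 -9.72762279e-01 -1.94794196e-04]
 [-9.28818140e-01 -2.21392703e-01  2.97123097e-01]
 [-2.89073267e-01 -6.86936602e-02 -9.54839163e-01]]
```

View pics/w0.png

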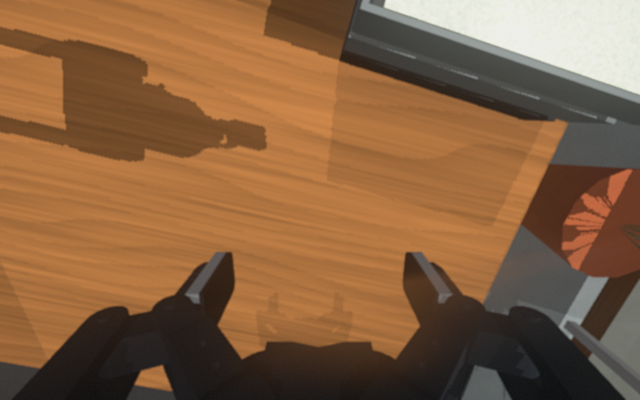

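Request:
{"op": "servo_tool", "data": {
  "plan": [
    [[0.023,0.036,0,-0.108,-1],[0.023,0.036,0,-0.108,-1],[0.023,0.036,0,-0.109,-1],[0.023,0.036,0,0,-1],[0.023,0.036,0,0,-1],[0.023,0.036,0,0,-1],[0.023,0.036,0,0,-1]]
  ]
}}

```text
time_s: 1.65
eef_pos: [0.2943, -0.3061, 0.2197]
eef_rot: [0.0, 0.999, -0.046, 0.0]
wrist_force: [1.4, 0.2, -0.4]
opening: 0.004
```

Request:
{"op": "servo_tool", "data": {
  "plan": [
    [[0.023,0.036,0,0,-1],[0.023,0.036,0,0,-1],[0.023,0.036,0,0,-1],[0.023,0.036,0,0,-1],[0.023,0.036,0,0,-1],[0.023,0.036,0,0,-1],[0.023,0.036,0,0,-1],[0,0,0,0,-1]]
  ]
}}

```text
time_s: 2.45
eef_pos: [0.4564, -0.0514, 0.2197]
eef_rot: [-0.001, 0.999, -0.043, 0.001]
wrist_force: [-1.0, -1.7, -0.4]
opening: -0.0
```

Run:
```python
from h import *
o=get_obs(); print(o["eef_pos"],o["eef_rot"],o["wrist_force"],o["opening"])
c=camera("wrist"); cv2.imwrite("pics/w1.png",c["img"])
for k,z in [("wheel",.045),("wheel_top",.079),("pointer",.027),("size_mark",.027)]: print(k,pp(c,k,z))
c=camera("scene"); cv2.imwrite("pics/s2.png",c["img"])
for k,z in [("wheel_top",.079),("pointer",.027),("size_mark",.027)]: print(k,pp(c,k,z))
```

```text
[ 0.4563768  -0.05144545  0.21973551] [-6.46906736e-04  9.99065635e-01 -4.32094348e-02  6.19284462e-04] [-0.97321392 -1.7197571  -0.43180253] -5.765749424265501e-05
wheel [(0.67, array([305.8, 180. ]), array([ 0.4549, -0.0362,  0.045 ]))]
wheel_top [(0.68, array([304.5, 186.7]), array([ 0.4557, -0.0364,  0.079 ]))]
pointer [(0.97, array([315.9,  25. ]), array([ 0.617 , -0.0621,  0.027 ])), (0.57, array([306.3, 180.6]), array([ 0.45  , -0.0356,  0.027 ]))]
size_mark [(0.73, array([306.4, 189.7]), array([ 0.4385, -0.0345,  0.027 ])), (0.51, array([245.5,   0. ]), array([0.646 , 0.0084, 0.027 ]))]
wheel_top [(0.67, array([306.9, 160.3]), array([ 0.4511, -0.0403,  0.079 ]))]
pointer [(0.55, array([331.1, 221. ]), array([ 0.6168, -0.073 ,  0.027 ]))]
size_mark [(0.47, array([366.4, 213.3]), array([0.6455, 0.016 , 0.027 ]))]
```

View pics/w1.png

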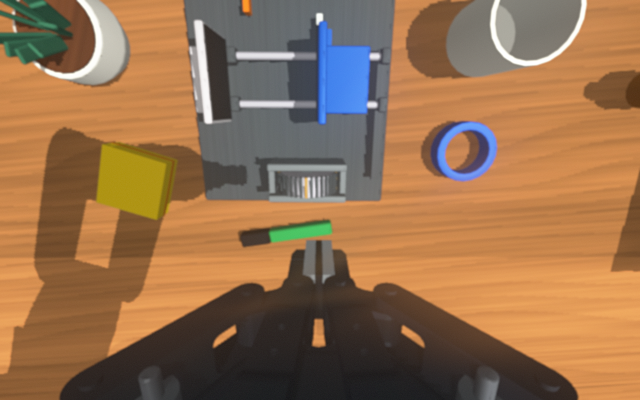

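The wrist view shows the wheel at px (305,185), the pointer at (319,19) and the orange marker at (246,5). Both marks are at the top edge of the frame. The fingertip is about 15 mm to the -y side of the wheel, so I'll go down and feel for it.

Request:
{"op": "servo_tool", "data": {
  "plan": [
    [[-0.001,-0.001,-0.04,0,-1],[0,0,-0.04,0,-1],[0,0,-0.03,0,-1],[0,0,-0.012,0,-1],[0,0,0,0,-1],[0,0,0,0,-1]]
  ]
}}

```text
time_s: 3.5
eef_pos: [0.4546, -0.0571, 0.0987]
eef_rot: [0.0, 0.999, -0.046, 0.001]
wrist_force: [0.7, 0.1, 1.2]
opening: 0.0
```

Request:
{"op": "servo_tool", "data": {
  "plan": [
    [[0,0,-0.002,0,-1],[0,0,-0.002,0,-1],[0,0,-0.001,0,-1],[0,0,0,0,-1]]
  ]
}}

```text
time_s: 3.9
eef_pos: [0.4538, -0.0565, 0.0928]
eef_rot: [0.0, 0.999, -0.046, 0.0]
wrist_force: [-0.7, -0.4, 0.4]
opening: -0.001
```

Request:
{"op": "servo_tool", "data": {
  "plan": [
    [[0,0,-0.003,0,-1],[0,0,-0.001,0,-1],[0.0005,0.006,0,0,-1],[0.0005,0.006,0,0,-1]]
  ]
}}

```text
time_s: 4.3
eef_pos: [0.4546, -0.0441, 0.0884]
eef_rot: [-0.0, 0.999, -0.046, -0.0]
wrist_force: [-0.3, -0.1, -0.8]
opening: -0.0
```

Run:
```python
from h import *
c=camera("scene"); cv2.imwrite("pics/s3.png",c["img"])
for k,z in [("pointer",.027),("jaw",.018)]: print(k,pp(c,k,z))
gap(c,0)
c=camera("wrist"); cv2.imwrite("pics/w3.png",c["img"])
```

```text
pointer [(0.8, array([332.1, 218.5]), array([ 0.6119, -0.0666,  0.027 ])), (0.51, array([363.2, 214.9]), array([0.6451, 0.0062, 0.027 ]))]
jaw [(0.73, array([321.3, 199.1]), array([ 0.5399, -0.0521,  0.018 ]))]
orange [(np.int32(18), array([363.7, 214.6]), array([0.6449, 0.008 , 0.027 ])), (np.int32(99), array([366.8, 229. ]), array([ 0.6848, -0.0116,  0.027 ]))]
white [(np.int32(13), array([367.9, 185.8]), array([0.5751, 0.0727, 0.027 ])), (np.int32(12), array([333.5, 220. ]), array([ 0.6176, -0.0662,  0.027 ]))]
```

View pics/w3.png

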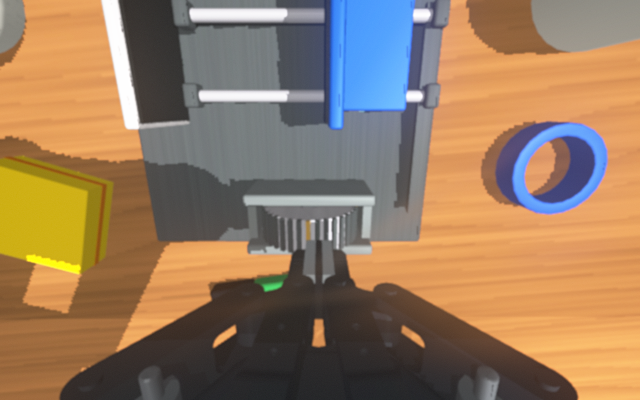

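Run:
```python
from h import *
c=camera("wrist");K,R,t=P(c); o=get_obs(); print(o["eef_pos"],o["wrist_force"])
e=o["eef_pos"]
for p in [e-[0,0,.014],e-[-.011,0,.014],[.4555,-.0365,.079],[.4665,-.0365,.079],[.4665,-.0365,.07]]:
    print(cv2.projectPoints(np.array([p],float),np.array(c["rvec"],float),np.array(c["tvec"],float),K,None)[0].ravel())
print(pp(c,"wheel_top",.079),pp(c,"wheel",.045))
i=c["img"]; cv2.imwrite("pics/w3z.png",cv2.resize(i[160:300,220:420],None,fx=4,fy=4,interpolation=cv2.INTER_CUBIC))
```

```text
[ 0.45473861 -0.04433109  0.08853736] [ 0.19614684 -0.59362831 -0.34511162]
[319.03617077 233.89878461]
[317.45395067 217.67876132]
[306.32851711 236.76487344]
[304.47297872 220.20354088]
[305.1118193  215.07956303]
[(0.78, array([310.9, 237.8]), array([ 0.4545, -0.0393,  0.079 ]))] [(0.56, array([306.9, 217.1]), array([ 0.4558, -0.0356,  0.045 ]))]
```

View pics/w3z.png

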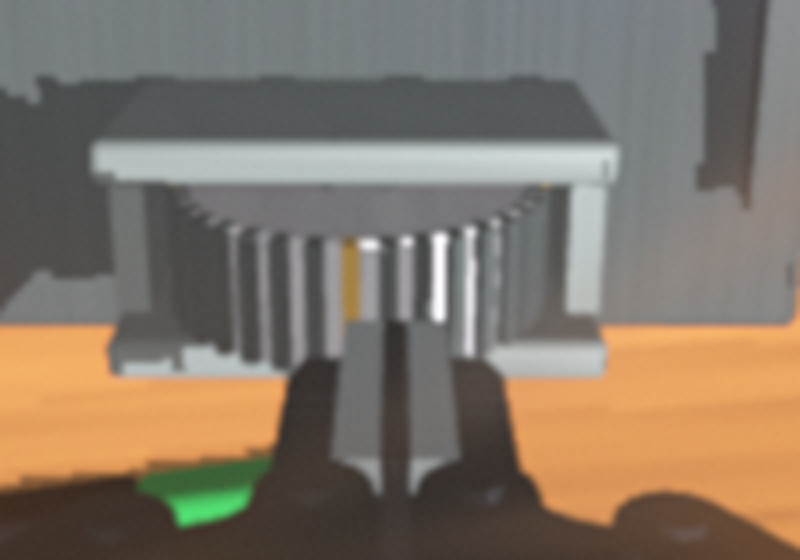

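No contact yet: the force is about 0 and the wheel hasn't turned. I'll go on down in small steps, watching the force.

Request:
{"op": "servo_tool", "data": {
  "plan": [
    [[0,0,-0.002,0,-1],[0,0,-0.001,0,-1],[0,0,0,0,-1]]
  ]
}}

```text
time_s: 4.95
eef_pos: [0.4545, -0.0445, 0.0852]
eef_rot: [-0.0, 0.999, -0.046, -0.0]
wrist_force: [-0.2, -0.2, -0.6]
opening: -0.002
```

Request:
{"op": "servo_tool", "data": {
  "plan": [
    [[0,0,-0.002,0,-1],[0,0,0,0,-1]]
  ]
}}

```text
time_s: 5.15
eef_pos: [0.4545, -0.0445, 0.0832]
eef_rot: [-0.0, 0.999, -0.046, -0.0]
wrist_force: [-0.9, -0.5, 0.2]
opening: -0.0
```

Request:
{"op": "servo_tool", "data": {
  "plan": [
    [[0,0,-0.002,0,-1],[0,0,0,0,-1]]
  ]
}}

```text
time_s: 5.35
eef_pos: [0.4545, -0.0444, 0.0812]
eef_rot: [-0.0, 0.999, -0.046, -0.0]
wrist_force: [-0.3, 0.8, -0.1]
opening: -0.001
```

Run:
```python
from h import *
c=camera("wrist")
i=c["img"]; cv2.imwrite("pics/w4z.png",cv2.resize(i[160:300,220:420],None,fx=4,fy=4,interpolation=cv2.INTER_CUBIC))
print(pp(c,"wheel_top",.079))
c=camera("scene"); i=c["img"]; cv2.imwrite("pics/s4z.png",cv2.resize(i[80:240,230:390],None,fx=3.7,fy=3.7,interpolation=cv2.INTER_CUBIC))
print(get_obs()["wrist_force"])
```

```text
[(0.83, array([305.3, 246.4]), array([ 0.4524, -0.0361,  0.079 ]))]
[-0.08655605  0.55638568  0.70307815]
```

View pics/w4z.png

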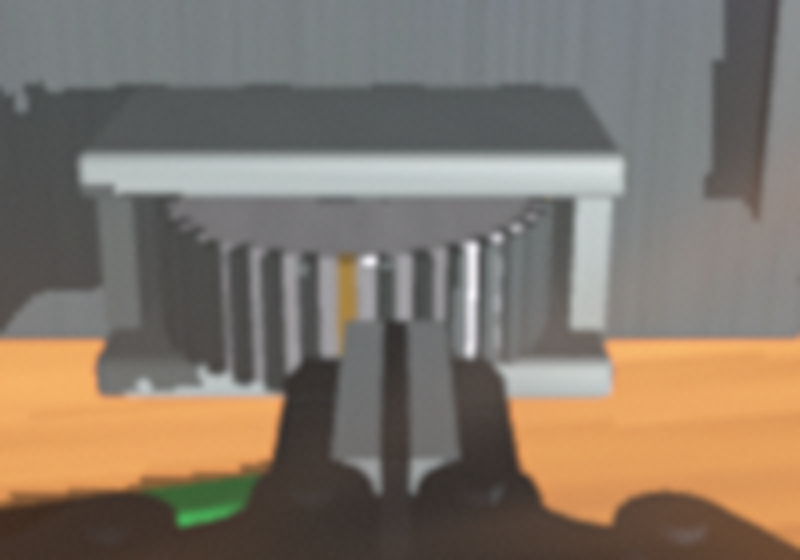

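View pics/s4z.png

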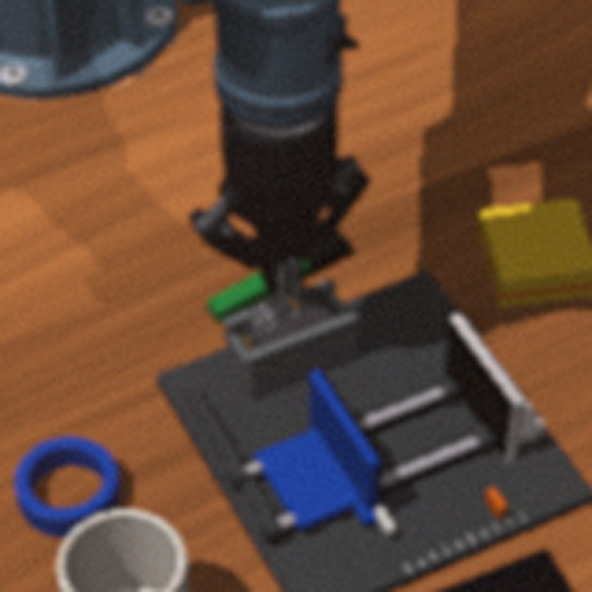

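Run:
```python
from h import *
c=camera("scene");K,R,t=P(c);e=get_obs()["eef_pos"]
pr=lambda c,p:cv2.projectPoints(np.array([p],float),np.array(c["rvec"],float),np.array(c["tvec"],float),P(c)[0],None)[0].ravel().round(1)
for dz in [0,.005,.01,.014]: print(dz,(pr(c,e-[0,0,dz])-[230,80])*3.7)
print("wheeltop",(pr(c,[.4555,-.0365,.079])-[230,80])*3.7)
w=camera("wrist")
for dx in [0,.011]:
  for dz in [-.01,0,.007,.014]: print("wr",dx,dz,(pr(w,e-[-dx,0,dz])-[220,160])*4)
i=c["img"]; cv2.imwrite("pics/s4y.png",cv2.resize(i[135:185,280:340],None,fx=10,fy=10,interpolation=cv2.INTER_CUBIC))
```

```text
0 [281.94 300.44]
0.005 [281.94 305.25]
0.01 [282.31 309.69]
0.014 [282.31 313.39]
wheeltop [292.3  298.96]
wr 0 -0.01 [395.6 366.4]
wr 0 0 [395.6 334.8]
wr 0 0.007 [395.2 314.4]
wr 0 0.014 [395.2 296. ]
wr 0.011 -0.01 [388.4 293.6]
wr 0.011 0 [388.4 265.6]
wr 0.011 0.007 [388.8 247.6]
wr 0.011 0.014 [388.8 230.8]
```

View pics/s4y.png

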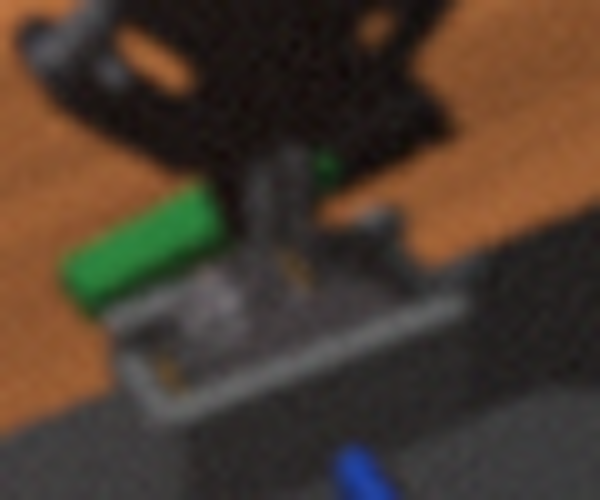

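Request:
{"op": "servo_tool", "data": {
  "plan": [
    [[0.004,-0.001,0,0,-1],[0,0,-0.002,0,-1],[0,0,0,0,-1]]
  ]
}}

```text
time_s: 5.9
eef_pos: [0.4587, -0.0455, 0.0792]
eef_rot: [-0.0, 0.999, -0.046, -0.0]
wrist_force: [-0.3, 0.8, 0.5]
opening: 0.001
```

Request:
{"op": "servo_tool", "data": {
  "plan": [
    [[0,0,-0.002,0,-1],[0,0,0,0,-1]]
  ]
}}

```text
time_s: 6.1
eef_pos: [0.4584, -0.0454, 0.0771]
eef_rot: [-0.0, 0.999, -0.046, -0.0]
wrist_force: [-0.6, 0.9, 0.3]
opening: -0.004
```

Request:
{"op": "servo_tool", "data": {
  "plan": [
    [[0,0,-0.002,0,-1],[0,0,0,0,-1]]
  ]
}}

```text
time_s: 6.3
eef_pos: [0.4584, -0.0454, 0.0752]
eef_rot: [-0.0, 0.999, -0.046, -0.0]
wrist_force: [-0.5, -0.3, -0.8]
opening: 0.001
```

Run:
```python
from h import *
c=camera("wrist")
i=c["img"]; cv2.imwrite("pics/w5z.png",cv2.resize(i[160:300,220:420],None,fx=4,fy=4,interpolation=cv2.INTER_CUBIC))
print(get_obs()["wrist_force"])
```

```text
[-0.47596692 -0.05328209 -0.72645752]
```

View pics/w5z.png

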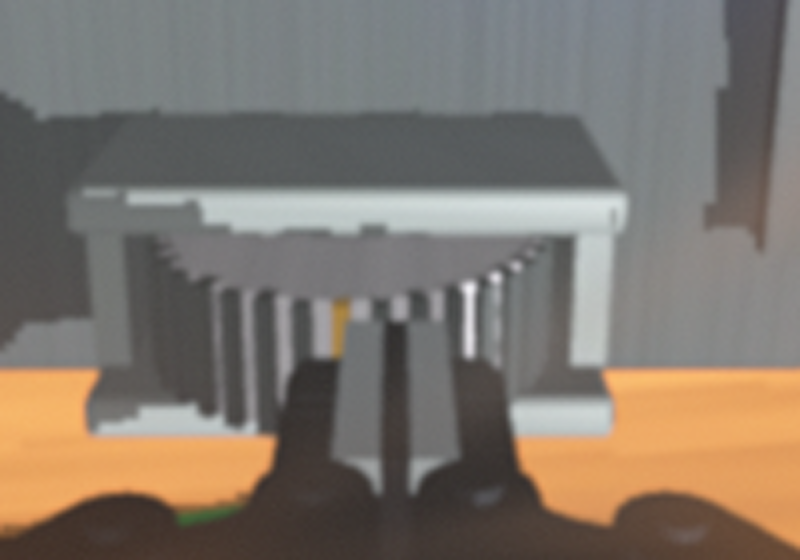

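Request:
{"op": "servo_tool", "data": {
  "plan": [
    [[-0.002,0,-0.002,0,-1],[0,0,0,0,-1]]
  ]
}}

```text
time_s: 6.55
eef_pos: [0.4562, -0.0454, 0.0732]
eef_rot: [-0.0, 0.999, -0.046, -0.0]
wrist_force: [0.0, 1.1, -0.3]
opening: -0.004
```

Request:
{"op": "servo_tool", "data": {
  "plan": [
    [[0,0,-0.002,0,-1],[0,0,0,0,-1]]
  ]
}}

```text
time_s: 6.75
eef_pos: [0.4565, -0.0455, 0.0712]
eef_rot: [-0.0, 0.999, -0.046, -0.0]
wrist_force: [-0.6, 0.4, -0.4]
opening: 0.0
```

Request:
{"op": "servo_tool", "data": {
  "plan": [
    [[0,0,-0.002,0,-1],[0,0,0,0,-1]]
  ]
}}

```text
time_s: 6.95
eef_pos: [0.4565, -0.0455, 0.0693]
eef_rot: [-0.0, 0.999, -0.046, -0.0]
wrist_force: [0.1, -0.3, -0.5]
opening: -0.002
```

Run:
```python
from h import *
c=camera("wrist")
i=c["img"]; cv2.imwrite("pics/w6z.png",cv2.resize(i[160:300,220:420],None,fx=4,fy=4,interpolation=cv2.INTER_CUBIC))
print(get_obs()["wrist_force"],get_obs()["joint_efforts"])
c=camera("scene");i=c["img"]; cv2.imwrite("pics/s6y.png",cv2.resize(i[135:185,280:340],None,fx=10,fy=10,interpolation=cv2.INTER_CUBIC))
```

```text
[ 0.23081203 -1.50316184  0.55386835] [-8.61153327e-03 -3.46869850e+01 -2.81885147e+01 -5.87789309e-04
 -1.75046409e-02  3.03278716e-05]
```

View pics/w6z.png

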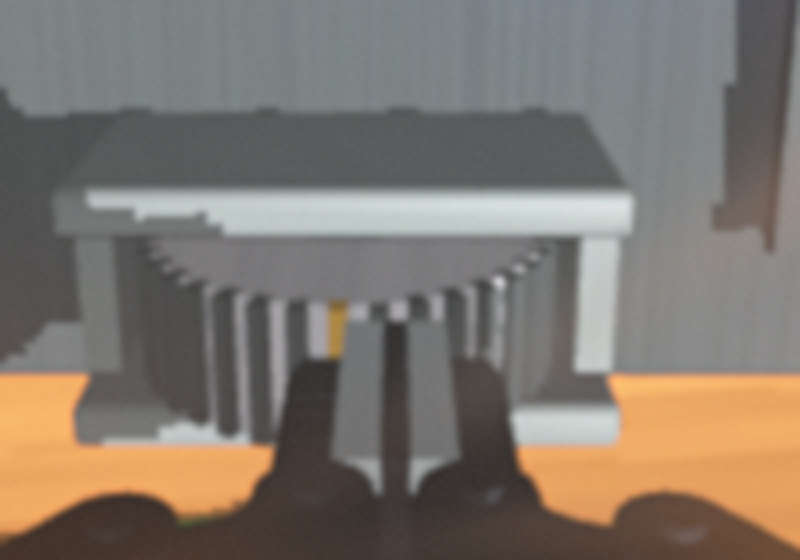

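View pics/s6y.png

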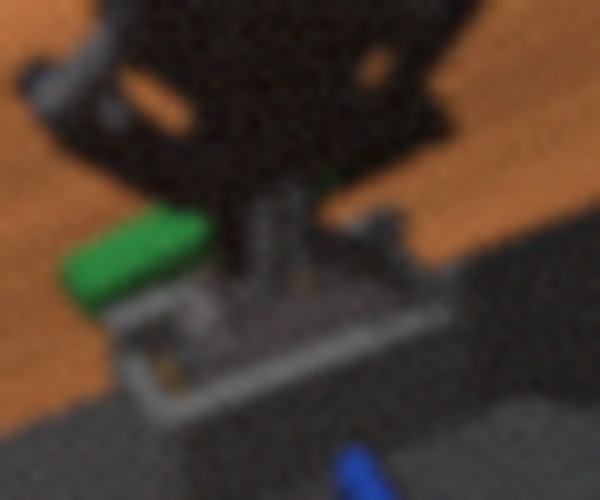

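Request:
{"op": "servo_tool", "data": {
  "plan": [
    [[0,0,-0.002,0,-1],[0,0,0,0,-1]]
  ]
}}

```text
time_s: 7.25
eef_pos: [0.4565, -0.0454, 0.0673]
eef_rot: [-0.0, 0.999, -0.046, -0.0]
wrist_force: [0.2, -0.5, -0.7]
opening: -0.003
```

Request:
{"op": "servo_tool", "data": {
  "plan": [
    [[0,0,-0.002,0,-1],[0,0,0,0,-1]]
  ]
}}

```text
time_s: 7.45
eef_pos: [0.4567, -0.0455, 0.0654]
eef_rot: [-0.0, 0.999, -0.046, 0.0]
wrist_force: [-1.3, -0.4, 2.5]
opening: 0.002
```

Request:
{"op": "servo_tool", "data": {
  "plan": [
    [[0,0,-0.002,0,-1],[0,0,0,0,-1]]
  ]
}}

```text
time_s: 7.65
eef_pos: [0.4567, -0.0455, 0.0635]
eef_rot: [-0.0, 0.999, -0.046, 0.0]
wrist_force: [-1.3, 0.2, 4.2]
opening: 0.006
```

Run:
```python
from h import *
c=camera("wrist")
i=c["img"]; cv2.imwrite("pics/w7z.png",cv2.resize(i[160:300,220:420],None,fx=4,fy=4,interpolation=cv2.INTER_CUBIC))
print(get_obs()["wrist_force"],get_obs()["joint_efforts"])
c=camera("scene");i=c["img"]; cv2.imwrite("pics/s7y.png",cv2.resize(i[135:185,280:340],None,fx=10,fy=10,interpolation=cv2.INTER_CUBIC))
```

```text
[-1.14170014  0.61865252  3.73294484] [-1.55020170e-01 -3.35909557e+01 -2.72911727e+01 -9.49424459e-03
 -4.33442462e-01  6.79824909e-03]
```

View pics/w7z.png

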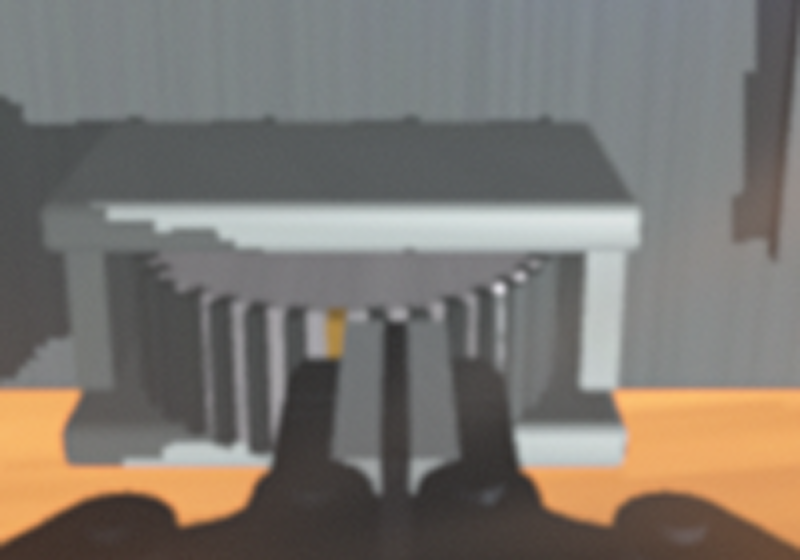

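View pics/s7y.png

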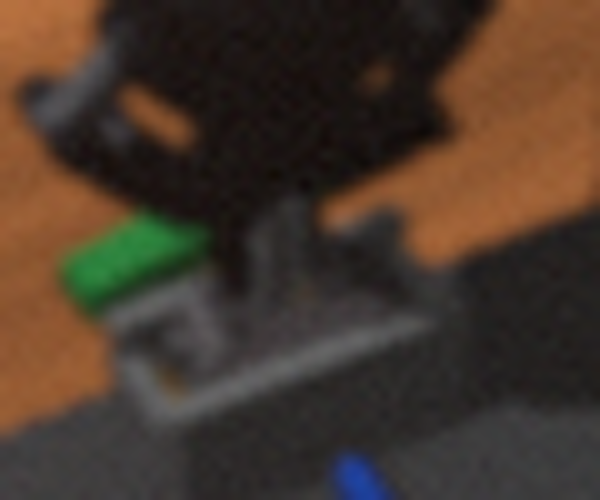

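Contact at TCP z ≈ 0.0665; the force is now about 4 N, which matches the carriage spring. Next is a short test stroke.

Request:
{"op": "servo_tool", "data": {
  "plan": [
    [[0.0004,0.004,0,0,-1],[0.0004,0.004,0,0,-1],[0.0004,0.004,0,0,-1],[0,0,0,0,-1]]
  ]
}}

```text
time_s: 8.15
eef_pos: [0.4579, -0.0329, 0.0635]
eef_rot: [-0.0, 0.999, -0.046, 0.0]
wrist_force: [-1.6, 0.0, 3.6]
opening: -0.003
```

Run:
```python
from h import *
c=camera("wrist");cv2.imwrite("pics/w8.png",c["img"])
c=camera("scene");gap(c,0)
```

```text
orange [(np.int32(18), array([363.7, 214.6]), array([0.6449, 0.008 , 0.027 ])), (np.int32(55), array([375.7, 225.8]), array([0.689 , 0.0128, 0.027 ])), (np.int32(28), array([356.9, 233. ]), array([ 0.681 , -0.0393,  0.027 ])), (np.int32(11), array([345. , 237.8]), array([ 0.6769, -0.0721,  0.027 ])), (np.int32(5), array([334.8, 242. ]), array([ 0.6734, -0.1   ,  0.027 ]))]
white [(np.int32(13), array([367.9, 185.8]), array([0.5751, 0.0727, 0.027 ])), (np.int32(11), array([336.5, 219.1]), array([ 0.6193, -0.0583,  0.027 ]))]
```

View pics/w8.png

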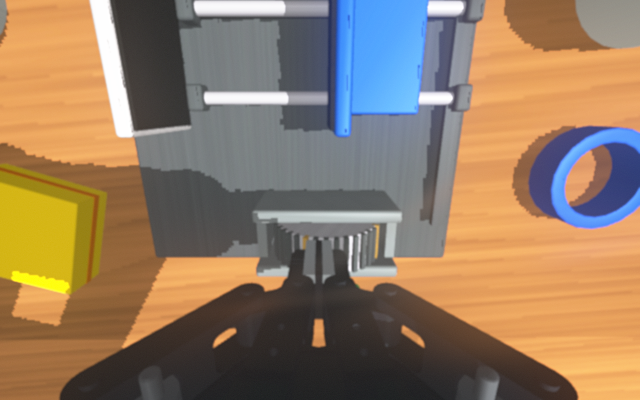

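The wheel rolls under the finger: the pointer moved about 8 mm. I'll finish this stroke, lift, return and stroke again.

Request:
{"op": "servo_tool", "data": {
  "plan": [
    [[0.0004,0.004,0,0,-1],[0.0004,0.004,0,0,-1],[0.0004,0.004,0,0,-1],[0.0004,0.004,0,0,-1],[0,0,0.015,0,-1],[-0.0017,-0.019,0.005,0,-1],[-0.0017,-0.019,0,0,-1],[0,0,0,0,-1]]
  ]
}}

```text
time_s: 9.05
eef_pos: [0.4564, -0.0566, 0.0836]
eef_rot: [0.0, 0.999, -0.047, 0.0]
wrist_force: [-0.4, 0.6, -0.1]
opening: -0.002
```

Run:
```python
from h import *
c=camera("scene");gap(c,0); print(pp(c,"pointer",.027)); print(get_obs()["eef_pos"])
```

```text
orange [(np.int32(18), array([363.7, 214.6]), array([0.6449, 0.008 , 0.027 ])), (np.int32(97), array([367.4, 228.9]), array([ 0.6852, -0.0101,  0.027 ])), (np.int32(6), array([382.7, 230.5]), array([0.7096, 0.019 , 0.027 ])), (np.int32(5), array([334. , 242.6]), array([ 0.6738, -0.1026,  0.027 ]))]
white [(np.int32(13), array([367.9, 185.8]), array([0.5751, 0.0727, 0.027 ])), (np.int32(11), array([340.5, 217.1]), array([ 0.6196, -0.0463,  0.027 ]))]
[(0.56, array([340.2, 215.3]), array([ 0.6147, -0.0437,  0.027 ]))]
[ 0.45588292 -0.05514629  0.0831759 ]
```

Request:
{"op": "servo_tool", "data": {
  "plan": [
    [[0,0,-0.012,0,-1],[0,0,-0.005,0,-1],[0,0,-0.0027,0,-1],[0.0004,0.004,0,0,-1],[0.0004,0.004,0,0,-1],[0.0004,0.004,0,0,-1],[0.0004,0.004,0,0,-1],[0.0004,0.004,0,0,-1]]
  ]
}}

```text
time_s: 9.95
eef_pos: [0.4583, -0.0351, 0.064]
eef_rot: [0.0, 0.999, -0.046, 0.0]
wrist_force: [-1.9, -1.5, 2.9]
opening: 0.0
```

Request:
{"op": "servo_tool", "data": {
  "plan": [
    [[0.0004,0.004,0,0,-1],[0.0004,0.004,0,0,-1],[0.0004,0.004,0,0,-1],[0.0004,0.004,0,0,-1],[0,0,0.015,0,-1],[-0.0018,-0.019,0.005,0,-1],[-0.0018,-0.019,0,0,-1],[0,0,0,0,-1]]
  ]
}}

```text
time_s: 10.75
eef_pos: [0.4565, -0.0587, 0.084]
eef_rot: [0.0, 0.999, -0.047, 0.001]
wrist_force: [-0.1, 0.3, -0.4]
opening: -0.003
```

Run:
```python
from h import *
c=camera("scene");gap(c,0); print(pp(c,"pointer",.027)); print(get_obs()["eef_pos"])
```

```text
orange [(np.int32(18), array([363.7, 214.6]), array([0.6449, 0.008 , 0.027 ])), (np.int32(26), array([382. , 224.2]), array([0.6934, 0.0291, 0.027 ])), (np.int32(74), array([359.1, 232. ]), array([ 0.6818, -0.0329,  0.027 ]))]
white [(np.int32(13), array([367.9, 185.8]), array([0.5751, 0.0727, 0.027 ])), (np.int32(11), array([348.5, 212.9]), array([ 0.6199, -0.0216,  0.027 ]))]
[(0.96, array([349. , 211.6]), array([ 0.6172, -0.0183,  0.027 ]))]
[ 0.45592536 -0.05718698  0.08348076]
```

Request:
{"op": "servo_tool", "data": {
  "plan": [
    [[0,0.002,-0.012,0,-1],[0,0,-0.005,0,-1],[0,0,-0.003,0,-1],[0.0004,0.004,0,0,-1],[0.0004,0.004,0,0,-1],[0.0004,0.004,0,0,-1],[0.0004,0.004,0,0,-1],[0.0004,0.004,0,0,-1]]
  ]
}}

```text
time_s: 11.65
eef_pos: [0.4583, -0.0351, 0.064]
eef_rot: [0.0, 0.999, -0.046, 0.0]
wrist_force: [-1.4, -1.3, 2.9]
opening: 0.004
```

Request:
{"op": "servo_tool", "data": {
  "plan": [
    [[0.0004,0.004,0,0,-1],[0.0004,0.004,0,0,-1],[0.0004,0.004,0,0,-1],[0,0,0.03,0,-1],[-0.001,-0.01,0.05,0,-1],[-0.02,-0.015,0.05,0,-1],[-0.02,0,0.04,0,-1],[0,0,0,0,-1]]
  ]
}}

```text
time_s: 12.45
eef_pos: [0.4224, -0.0476, 0.2333]
eef_rot: [0.002, 0.999, -0.046, 0.005]
wrist_force: [0.0, 0.6, -0.1]
opening: 0.003
```

Run:
```python
from h import *
c=camera("scene");gap(c,0); print(pp(c,"pointer",.027),pp(c,"size_mark",.027)); print(get_obs()["eef_pos"])
cv2.imwrite("pics/s9z.png",cv2.resize(c["img"][170:250,310:400],None,fx=8,fy=7,interpolation=cv2.INTER_CUBIC))
c=camera("wrist");cv2.imwrite("pics/w9.png",c["img"]); print(pp(c,"pointer",.027),pp(c,"size_mark",.027)); gap(c,0)
```

```text
orange [(np.int32(17), array([363.6, 214.5]), array([0.6445, 0.0078, 0.027 ])), (np.int32(5), array([383.2, 222.6]), array([0.6913, 0.0346, 0.027 ])), (np.int32(10), array([365.3, 229.6]), array([ 0.6842, -0.0158,  0.027 ])), (np.int32(10), array([358.4, 232.3]), array([ 0.6815, -0.0349,  0.027 ])), (np.int32(5), array([347.2, 237.2]), array([ 0.6783, -0.0665,  0.027 ]))]
white [(np.int32(13), array([367.9, 185.8]), array([0.5751, 0.0727, 0.027 ])), (np.int32(9), array([356.7, 209.8]), array([0.623 , 0.0016, 0.027 ]))]
[(0.74, array([356.6, 210. ]), array([0.6235, 0.0011, 0.027 ]))] [(0.41, array([306.5, 154.7]), array([ 0.3931, -0.0057,  0.027 ])), (0.39, array([363.8, 212.9]), array([0.6408, 0.0111, 0.027 ]))]
[ 0.42033461 -0.04636646  0.22697442]
[] [(0.15, array([308.5, 153.5]), array([ 0.4457, -0.0363,  0.027 ]))]
orange []
white [(np.int32(319), array([329.9,  18.9]), array([ 0.5868, -0.0737,  0.027 ]))]
```

View pics/w9.png

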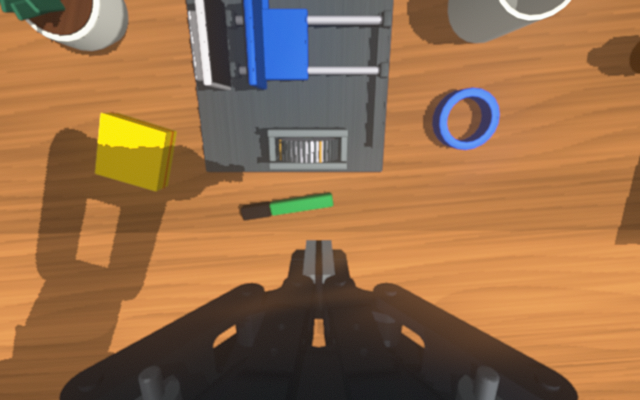

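View pics/s9z.png

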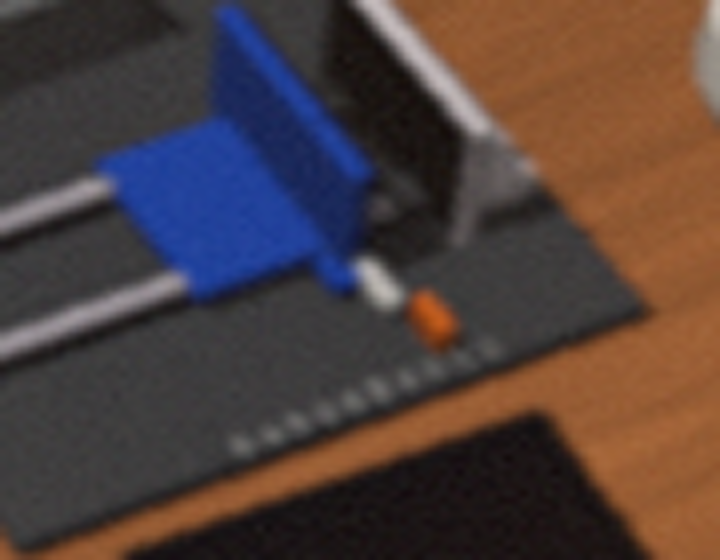

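The scene view shows about 8 mm left: pointer at (357,210), marker at (364,214.5). I'll raise the wrist camera over the marks to measure it better.

Request:
{"op": "servo_tool", "data": {
  "plan": [
    [[0.04,0.01,0.01,0,-1],[0.04,0.01,0,0,-1],[0.04,0.01,0,0,-1],[0.02,0,0,0,-1],[0,0,0,0,-1],[0,0,0,0,-1]]
  ]
}}

```text
time_s: 13.35
eef_pos: [0.5595, -0.0163, 0.2355]
eef_rot: [-0.0, 0.999, -0.046, -0.002]
wrist_force: [-0.6, -0.1, 0.2]
opening: 0.004
```

Run:
```python
from h import *
c=camera("wrist");cv2.imwrite("pics/w10.png",c["img"]); print(pp(c,"pointer",.027),pp(c,"size_mark",.027)); gap(c,0); print(get_obs()["eef_pos"])
```

```text
[(0.96, array([293.9, 117.4]), array([0.6275, 0.0074, 0.027 ]))] [(0.54, array([294.6, 104.6]), array([0.642 , 0.0049, 0.027 ]))]
orange [(np.int32(1880), array([316.5,  77.8]), array([ 0.669 , -0.0238,  0.027 ])), (np.int32(113), array([291. , 102.1]), array([0.6451, 0.0088, 0.027 ]))]
white [(np.int32(21), array([289. ,  90.7]), array([0.658 , 0.0097, 0.027 ])), (np.int32(22), array([297. ,  90.8]), array([6.57e-01, 3.00e-04, 2.70e-02])), (np.int32(29), array([313.1,  91. ]), array([ 0.655 , -0.0185,  0.027 ])), (np.int32(25), array([321.5,  90.8]), array([ 0.6543, -0.0284,  0.027 ])), (np.int32(24), array([329.9,  91. ]), array([ 0.6533, -0.0382,  0.027 ])), (np.int32(23), array([338.,  91.]), array([ 0.6524, -0.0476,  0.027 ])), (np.int32(22), array([346. ,  90.8]), array([ 0.6518, -0.057 ,  0.027 ])), (np.int32(36), array([354.4,  90.9]), array([ 0.6508, -0.0668,  0.027 ])), (np.int32(23), array([280.6,  90.9]), array([0.6586, 0.0195, 0.027 ])), (np.int32(21), array([305.,  91.]), array([ 0.6559, -0.009 ,  0.027 ])), (np.int32(117), array([298.6, 119.8]), array([0.6241, 0.002 , 0.027 ])), (np.int32(226), array([257.3, 143.7]), array([0.6006, 0.0561, 0.027 ])), (np.int32(329), array([370.3, 145.5]), array([ 0.5857, -0.083 ,  0.027 ])), (np.int32(128), array([352.9, 184.3]), array([ 0.5382, -0.0588,  0.027 ]))]
[ 0.55932814 -0.01670575  0.23699164]
```

View pics/w10.png

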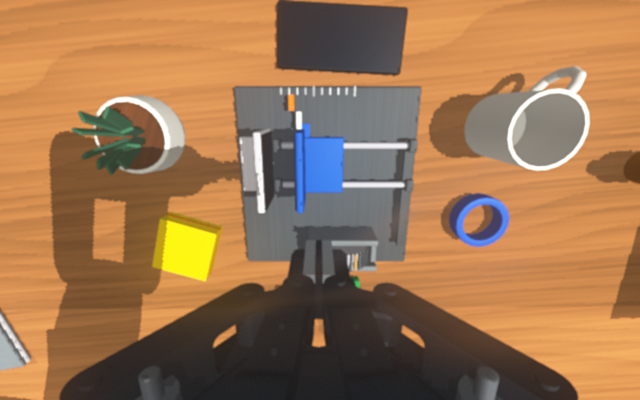

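The wrist view shows the marker at (291,102) and the pointer at (299,120). The scale ticks give a yaw of -5.2°, leaving a gap of 8.7 mm, which is about 12 mm of rim. One short stroke should close it.

Request:
{"op": "servo_tool", "data": {
  "plan": [
    [[-0.04,-0.01,0,0,-1],[-0.04,-0.01,0,0,-1],[-0.022,-0.006,-0.02,0,-1],[0,0,-0.045,0,-1],[0,0,-0.045,0,-1],[0,0,-0.03,0,-1],[0,0,-0.008,0,-1],[0,0,0,0,-1]]
  ]
}}

```text
time_s: 14.3
eef_pos: [0.4574, -0.0426, 0.0891]
eef_rot: [-0.0, 0.999, -0.046, -0.001]
wrist_force: [0.1, 0.3, -0.0]
opening: 0.002
```

Request:
{"op": "servo_tool", "data": {
  "plan": [
    [[0,0,-0.015,0,-1],[0,0,-0.007,0,-1],[0,0,-0.003,0,-1],[0,0,0,0,-1],[0,0,0,0,-1]]
  ]
}}

```text
time_s: 14.8
eef_pos: [0.4592, -0.043, 0.0656]
eef_rot: [0.0, 0.999, -0.046, 0.001]
wrist_force: [0.2, -0.3, 2.0]
opening: -0.006
```

Request:
{"op": "servo_tool", "data": {
  "plan": [
    [[0.0004,0.004,0,0,-1],[0.0004,0.004,0,0,-1],[0.0004,0.004,0,0,-1],[0,0,0,0,-1],[0,0,0,0,-1]]
  ]
}}

```text
time_s: 15.3
eef_pos: [0.46, -0.0303, 0.0647]
eef_rot: [-0.0, 0.999, -0.046, 0.0]
wrist_force: [1.7, 1.5, 2.9]
opening: 0.001
```

Request:
{"op": "servo_tool", "data": {
  "plan": [
    [[0,0,0.02,0,-1],[0,0,0.045,0,-1],[0,0,0.045,0,-1],[0,0,0.045,0,-1],[0.04,0,0.016,0,-1],[0.04,0.005,0,0,-1],[0.022,0.005,0,0,-1],[0,0,0,0,-1]]
  ]
}}

```text
time_s: 16.1
eef_pos: [0.5627, -0.0202, 0.2344]
eef_rot: [-0.0, 0.999, -0.046, -0.001]
wrist_force: [-0.2, 0.1, -0.3]
opening: 0.005
```

Request:
{"op": "servo_tool", "data": {
  "plan": [
    [[0,0,0,0,-1],[0,0,0,0,-1]]
  ]
}}

```text
time_s: 16.3
eef_pos: [0.5603, -0.0206, 0.2347]
eef_rot: [-0.0, 0.999, -0.046, -0.001]
wrist_force: [0.0, 0.5, -0.1]
opening: -0.002
```

Run:
```python
from h import *
c=camera("wrist");cv2.imwrite("pics/w11.png",c["img"]); print(pp(c,"pointer",.027),pp(c,"size_mark",.027)); gap(c,0); print(get_obs()["eef_pos"])
c=camera("scene");gap(c,0)
```

```text
[(0.83, array([288.7, 120.8]), array([0.6253, 0.0096, 0.027 ]))] [(0.65, array([290.5, 102.9]), array([0.6454, 0.005 , 0.027 ]))]
orange [(np.int32(1891), array([314.1,  79.2]), array([ 0.6688, -0.0253,  0.027 ])), (np.int32(114), array([287.1, 103.2]), array([0.6455, 0.0091, 0.027 ]))]
white [(np.int32(33), array([310. ,  92.3]), array([ 0.655 , -0.0192,  0.027 ])), (np.int32(35), array([350.8,  92.7]), array([ 0.6503, -0.0669,  0.027 ])), (np.int32(22), array([277. ,  92.2]), array([0.6587, 0.0193, 0.027 ])), (np.int32(21), array([285.,  92.]), array([0.6581, 0.01  , 0.027 ])), (np.int32(19), array([293.1,  92. ]), array([6.572e-01, 5.000e-04, 2.700e-02])), (np.int32(24), array([301.5,  92. ]), array([ 0.6563, -0.0093,  0.027 ])), (np.int32(22), array([318. ,  92.2]), array([ 0.6544, -0.0286,  0.027 ])), (np.int32(22), array([326. ,  92.2]), array([ 0.6535, -0.0379,  0.027 ])), (np.int32(22), array([334.4,  91.9]), array([ 0.653 , -0.0477,  0.027 ])), (np.int32(22), array([342.9,  92.5]), array([ 0.6514, -0.0576,  0.027 ])), (np.int32(120), array([287.8, 121.2]), array([0.625 , 0.0107, 0.027 ])), (np.int32(215), array([253.3, 144.8]), array([0.6009, 0.0567, 0.027 ])), (np.int32(369), array([363.6, 146.5]), array([ 0.5864, -0.079 ,  0.027 ])), (np.int32(174), array([346.6, 185.3]), array([ 0.5388, -0.055 ,  0.027 ]))]
[ 0.56086792 -0.02083001  0.23553224]
orange [(np.int32(18), array([363.7, 214.6]), array([0.6449, 0.008 , 0.027 ])), (np.int32(47), array([376.6, 224.9]), array([0.6879, 0.0164, 0.027 ])), (np.int32(42), array([354.3, 233.9]), array([ 0.6798, -0.0463,  0.027 ]))]
white [(np.int32(13), array([367.9, 185.8]), array([0.5751, 0.0727, 0.027 ])), (np.int32(11), array([359.6, 208.7]), array([0.6244, 0.01  , 0.027 ]))]
```

View pics/w11.png

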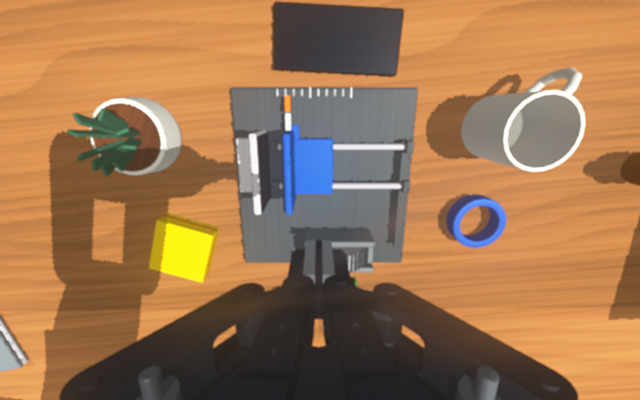

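The bars line up: marker at (287,103), pointer at (288,121). The residual gap is about +0.3 mm in the wrist view and -0.1 mm in the scene view. The hand is about 0.2 m above the desk and touching nothing, so I'm handing in.

Run:
```python
from h import *
print(get_obs()["dq"].round(3)); print(hand_in())
```

```text
[-0.     0.003 -0.006 -0.    -0.    -0.002]
the job is handed in; nothing more can be done
None
```

I rolled the knurled wheel with the shut fingertips in four strokes, and the white pointer now lines up with the orange marker. The job is handed in; it reports no verdict.

- **Pressing force:** the wrist readings on the wheel were about 2–4 N, against the 30 N limit.
- **Alignment:** after the last stroke the remaining pointer–marker offset was about 0.3 mm in the wrist view and 0.1 mm in the scene view. The limit is 3 mm, and the camera calibration is good to about 2 mm.
- **End state:** the hand is about 0.2 m above the desk and the wrist force is near zero. It was handed in at about 16.4 s of the 48 s allowed. The other things on the desk looked unmoved in the last picture, but I did not measure their positions.

**What disagreed:**
- **Fingertip depth:** contact came with the tool about 26 mm lower than the stated 14 mm tip offset implied. I found the wheel by feeling for force in small steps instead.
- **Marker detection:** the network was several mm off on the marker, and on the pointer in some pictures. I measured the gap from the bars' colours instead.

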